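Load a vial and latch its telescoping carrier under the reading head

ROBOT

A 6-joint arm with a two-finger parallel gripper is mounted at the origin on a cart in front of the work surface, level with it; the furniture and walls round the work are solid. World frame = base frame: x ahead of the robot, y to its left, z up, the work surface at z = 0. Lengths are in m, angles in rad, forces in N, time in s.
With the tool pointing down it reaches from about 0.3 to 0.875 m from the base axis. Payload 6.4 kg.
Tool frame: the origin (TCP) lies midway between the tips of the shut fingers; the grasp point (between the pads) lies 19 mm behind it (ctrl.hold_point_z is the distance from the TCP to the grasp point, in m); z points along the fingers, y is the line along which they close (so a half turn about z gives the same grasp; the last joint's range is limited). The gripper opens to 85 mm and grips with 20 to 120 N. Pads are 22 mm wide; open, the fingers measure 114 mm over their backs; the gripper's body (76 mm by 85 mm) begins 54 mm behind the grasp point. The pads swing forward as they close: fully open they stand 13 mm farther back than shut.
Start: joints at [1.12, 0.181, 1.607, -0, 1.354, -0.206], TCP at [0.139, 0.558, 0.205] pointing down, gripper open.
Joint ranges: [-2.99, 2.99], [-0.89, 2.07], [0.3, 2.58], [-1.14, 4.28], [0, 2.63], [-3.12, 3.12]. Speed limits (rad/s): [2.57, 2.57, 3.01, 3.14, 3.14, 3.14].

INTERFACE

Orientations are given as a unit quaternion [w, x, y, z].
In Python, from bench import ctrl gives the robot as it stands.
- The arm moves only by the tool carry_out, never from a script. Its argument "plan" is text: rows parted by semicolons, each of 6 numbers parted by spaces: the shift along the tool's x, y, z as a fraction of full scale, then the turn, a rotation vector about the tool's x, y, z as a fraction of full scale. A call has exactly 8 rows; each row shifts and turns the commanded pose from where the row before left it, along the tool's axes as they then stand; what a row does not reach is not made up. Full scale, the value 1, is 40 mm for a shift and 0.1 rad for a turn. A row lasts 1/12 s, in which the tool goes at most 41.7 mm and 7.16 degrees, less where a joint would pass 70% of its speed; a pose out of reach is approached as far as the arm can. A call with a number of a shift or a turn outside -1 to 1 is refused whole. A call with a gripper value outside its range is refused whole. "claw" is the gripper's target within -1 to 1 (shut at 1, half-way at 0, fully open at -1), set as the call begins (left out, the last holds). The fingers move at their own pace and stop on an object; the grip force is fixed at half the most. Time passes only in rows, so rows that do not move let the fingers close, or fill a call up. It gives the time, the measured TCP pose, the force, the opening and the grip force at its end, in the units of the state.
- ctrl.get_obs(): the state, without advancing time (a new reading comes with each control period).
- ctrl.camera(name): name is "scene" or "top"; returns a dict with "pixels" (400x640x3 uint8, red, green, blue), "mtx" (3x3 intrinsics, pixels), "R" (3x3) and "t" (3): a world point X has camera coordinates R X + t. Camera axes: x right, y down, z forward; pixel columns grow to the right and rows downward; lengths in m; the calibration is good to about 2 mm. A picture is of the moment at which its call begins. There is no depth.
- ctrl.hand_in(): hands the job in; it is judged then, once.
The state is a dict: "time_s": time; "q": joint angles; "dq": joint speeds; "joint_efforts": joint torques, N m; "eef_pos": TCP position; "eef_rot": TCP orientation; "wrist_force": force on the tool from outside, world axes, zero at the start; "torque": the same for the moment, N m; "opening": opening from 0.0 (shut) to 1.0 (fully open); "grasp_force": force on a finger pad.
Only numpy, scipy, OpenCV 4.12 (cv2) and the standard library are available. Lean on these libraries where they do the work, as an engineer would, in place of code of your own. Each camera call takes 0.05 s, during which the arm holds its last target. There are 200 camera calls.

TASK

Stand the vial in the round cup of the vial reader's sliding carrier. Then press down the sprung button that locks the carrier and push the carrier towards the reading head until the button pops up in the next hole, so that the vial is latched under the head. Work gently: never bear on the reader with more than about 20 N (2 kg), do not let the carrier run past that hole, and leave the other things where they stand.

Things in the scene. Friction and masses are not known exactly. Their poses are not given: they have to be found in the camera images.
- vial: glass vial with a black screw cap, the only vial, 27 mm in diameter and 56 mm high, 20 g, standing upright on the worktop; origin at the centre of its underside, z up
- reader: vial reader fixed to the worktop: aluminium base plate 8 mm thick with a square telescoping tube lying along its x axis. Origin on the worktop straight under the sprung button; x points along the tube to the reading head (the way the carrier is pushed), z up. Plate from x = -166 to 219, y = -45 to 45 mm. A foot 54 mm high stands at x = -163 to -137 mm
- read_point (a point): on the worktop straight under the lens of the grey and black reading head, 153 mm ahead (+x) of the button; the cup's centre comes near here (within 17 mm) at the next hole. The head hangs over the line x = 133 to 212, y = -23 to 23 mm of the reader, underside 81 mm and top 111 mm above the worktop, on a post at x = 196 to 212 mm
- carrier (a joint): slide of the carrier along the reader's x, in m: 0 = button in its first hole (start), about 0.068 = in the next hole. The carrier is a square aluminium sleeve 36 mm wide, flat top 48 mm above the worktop, x = -130 to 50 mm at 0, with a 21 mm hole in its top at x = 0 and the next one, alike, behind it in an index plate. Play in a hole 1.5 mm each way. Friction 4 to 6 N
- index_mark (a point): on the carrier, 68 mm behind the first hole, 50 mm above the worktop: nominal middle of the index plate, an 84 x 34 x 2 mm plate screwed on the sleeve, with the next hole in its middle. Its screws sit in slots: the plate, and so the hole, is set up to 14 mm off this mark either way along x, differently each time and not measured, so the hole has to be found by feel. It cannot be shifted by hand
- push_face (a point): on the carrier, moves with it: middle of the rear face (looking to -x), 55 mm above the worktop, of a raised bar across the sleeve's top, 36 mm wide, 12 mm thick, 14 mm high (top 62 mm above the worktop). The face lies 15 mm ahead of the first hole's centre. Pushing it in +x slides the carrier
- cup_floor (a point): on the carrier: centre of the floor of its vial cup, 18 mm above the worktop, 85 mm ahead (+x) of the first hole. The cup is a 46 x 46 mm block with a round bore of 31 mm, 22 mm deep, open at the top 40 mm above the worktop; a vial that is fully home stands on this floor
- button (a joint): travel of the sprung button downwards, in m: 0 = up (locks the slide hard both ways), 0.0085 = its top level with the sleeve's top, about 0.0115 = held down under the sleeve between holes. Its spring gives 2.5 N when up and 7 N when level
- button_top (a point): middle of the button's top: a steel pin of 18 mm with a round dome; up, it stands 8.5 mm above the sleeve's top, 56.5 mm above the worktop. It moves only up and down. Pressed level with the sleeve's top (1.5 mm proud will do), it lets the carrier be pushed: over the first 9 mm, with up to 15 N, the hole's edge drives it under the sleeve, where it rides (4 to 7 N) till it springs up in the next hole
- vial_block: bystander: drilled wooden block, 40 x 64 x 42 mm, origin at the centre of its underside
- tape_roll: bystander: roll of paper tape lying flat, 66 mm in diameter, 19 mm high, origin at the centre of its underside
- cap: bystander: loose black screw cap, 41 mm in diameter, 24 mm high, origin at the centre of its underside

How it is judged:
On the way, in this order (a step that is already met when the one before it is completed fails the run):
1. the vial stands fully home in the carrier's cup, let go, with the carrier still latched at the first hole (horizontal distance between vial and cup_floor below 0.005 m and z of vial in the frame of cup_floor between -0.004 and 0.003 m and angle between vial's own z axis and vertical below 0.12 rad and contact force between the fingers and vial below 0.1 N and value of joint carrier below 0.004 m and value of joint button below 0.002 m), for 0.2 s.
2. the button is pressed down with the vial in the cup (horizontal distance between vial and cup_floor below 0.005 m and z of vial in the frame of cup_floor between -0.004 and 0.003 m and angle between vial's own z axis and vertical below 0.12 rad and value of joint button above 0.006 m), for 0.02 s.
3. the carrier is between the holes with the button held down under it (horizontal distance between vial and cup_floor below 0.005 m and z of vial in the frame of cup_floor between -0.004 and 0.003 m and angle between vial's own z axis and vertical below 0.12 rad and value of joint carrier between 0.015 and 0.042 m and value of joint button above 0.009 m), for 0.02 s.
At the end, for the whole second after the job is handed in: The carrier is latched at the next hole (slide 51 to 85 mm, wherever that hole lies) with the button fully up (within 2 mm); the vial stands upright (7 degrees) on the cup's floor (3 mm) within 20 mm of the reading point; all is at rest (value of joint carrier between 0.051 and 0.085 m and value of joint button below 0.002 m and horizontal distance between vial and cup_floor below 0.005 m and z of vial in the frame of cup_floor between -0.004 and 0.003 m and angle between vial's own z axis and vertical below 0.12 rad and horizontal distance between vial and read_point below 0.02 m and linear speed of vial below 0.02 m/s and velocity of joint carrier between -0.01 and 0.01 m/s); the robot touches nothing.
It fails at once if the robot bears on the reader (base, carrier or button) with more than 25 N (contact force between any of the arm, the fingers and reader above 25 N).
It fails at once if the carrier runs past the next hole (value of joint carrier above 0.09 m).
It fails at once if another thing is moved by more than 25 mm (distance of any of vial_block, tape_roll, cap from where it was at the start of the episode above 0.025 m).
It also fails if it takes over 58 s, if anything falls off the work surface, if the arm or the gripper's body presses on something with over 40 N, if the wrist force passes 120 N, or if a joint passes its speed limit or range.

## Working session

There is one attempt and no reset: what is moved stays moved. The work goes in short steps, Python scripts to look and compute and a tool call to move; the robot and the scene stay as the last step left them, time stands still between calls to the robot, and variables do not carry over. Pictures are saved under pics/ and viewed, at most 10 in all, crops included, and the job is handed in when it is done.

Besides the shell and the picture viewer there is one more tool, called after "Request:" by a JSON object that holds its "api" and its "payload". carry_out: Moves the arm, as the interface text tells. Shift numbers are shares of 40 mm and turn numbers shares of 0.1 rad, none past 1 either way. Its arguments: {"type":"object","properties":{"plan":{"type":"string"},"claw":{"type":"number"}},"required":["plan"]}

```bash
mkdir -p pics; python3 - <<'E'
from bench import ctrl
import cv2,numpy as np
o=ctrl.get_obs();print({k:np.round(v,4).tolist() for k,v in o.items()}, ctrl.hold_point_z)
for n in("scene","top"):
    c=ctrl.camera(n);cv2.imwrite(f"pics/{n}0.png",c["pixels"][:,:,::-1]);print(n,np.round(c["mtx"],1).tolist(),np.round(c["R"],3).tolist(),np.round(c["t"],3).tolist())
    np.savez(f"cam_{n}.npz",K=c["mtx"],R=c["R"],t=c["t"])
E
```

```text
{'time_s': 0.0, 'q': [1.1197, 0.1815, 1.608, 0.0, 1.3538, -0.2063], 'dq': [0.0002, -0.0006, 0.001, -0.0012, -0.0015, -0.0016], 'joint_efforts': [-0.0012, -44.4876, -35.1338, -0.0003, 0.0092, -0.0], 'eef_pos': [0.1391, 0.5573, 0.2045], 'eef_rot': [-0.0003, 0.1221, 0.9925, -0.0008], 'wrist_force': [-0.7004, -0.2669, 0.4968], 'torque': [0.0122, -0.0017, 0.086], 'grasp_force': 0.0, 'opening': 1.0006} 0.0187
scene [[489.0, 0.0, 317.8], [0.0, 489.0, 206.0], [0.0, 0.0, 1.0]] [[0.909, -0.416, 0.005], [-0.253, -0.562, -0.788], [0.33, 0.715, -0.616]] [-0.608, 0.062, 0.873]
top [[510.4, 0.0, 317.1], [0.0, 510.4, 196.2], [0.0, 0.0, 1.0]] [[-0.002, -1.0, 0.027], [-0.996, -0.001, -0.091], [0.091, -0.027, -0.996]] [-0.263, 0.554, 0.858]
```

View pics/scene0.png

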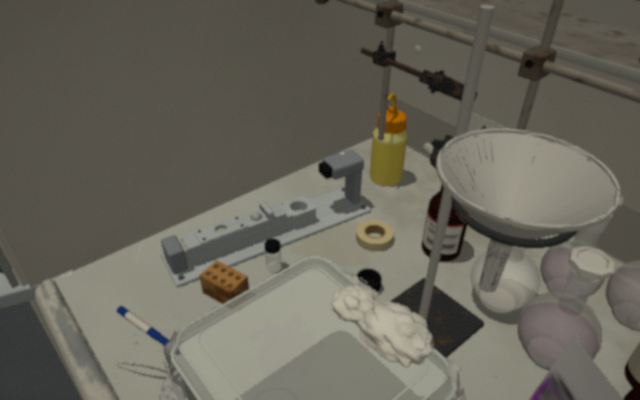

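View pics/top0.png

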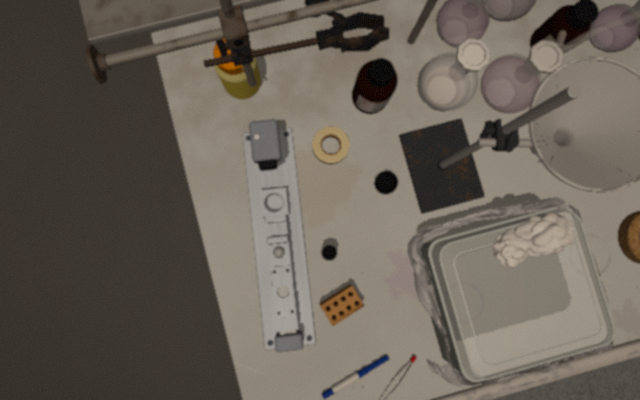

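The scene view shows the reader running from (175,260) to (360,200), the vial at (273,255), the wooden block at (223,280) and the tape at (375,235). The top view shows the reader's line from (288,340) to (267,140), the vial at (329,250) and the loose cap at (386,181). I'll enlarge crops of both.

```bash
python3 - <<'E'
import cv2
a=cv2.imread("pics/top0.png")[110:360,230:370];b=cv2.imread("pics/scene0.png")[140:310,155:385]
a=cv2.rotate(a,cv2.ROTATE_90_CLOCKWISE)  # col' = 249-row, row'=col
cv2.imwrite("pics/topc.png",cv2.convertScaleAbs(cv2.resize(a,None,fx=3.2,fy=3.2,interpolation=2),alpha=1.4))
cv2.imwrite("pics/scenec.png",cv2.convertScaleAbs(cv2.resize(b,None,fx=3.4,fy=3.4,interpolation=2),alpha=1.4))
E
```

```text
(no output)
```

View pics/topc.png

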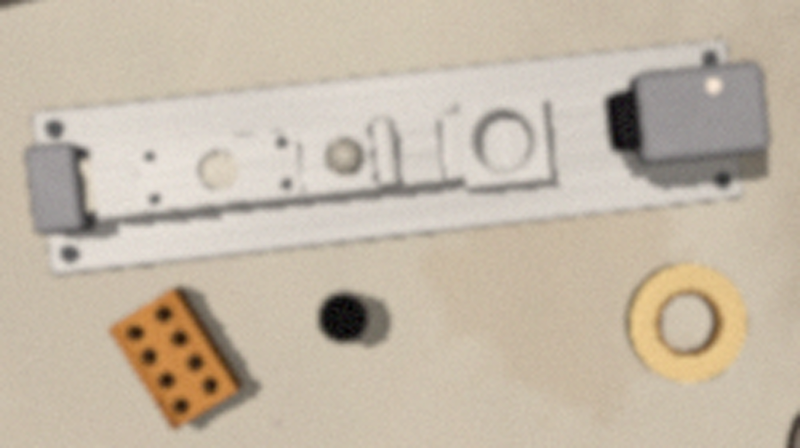

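View pics/scenec.png

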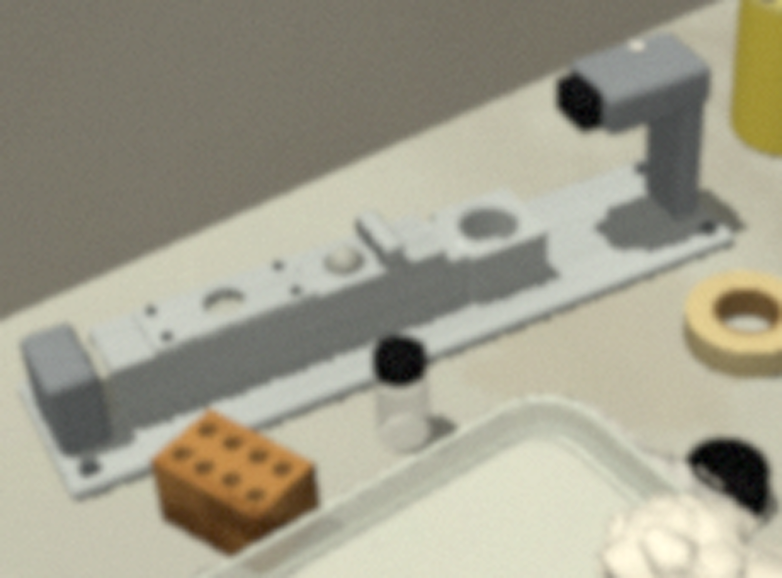

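```bash
cat > geo.py <<'E'
import numpy as np,cv2
C={n:np.load(f"cam_{n}.npz") for n in("scene","top")}
def ray(n,u,v):
    c=C[n];d=c["R"].T@np.linalg.solve(c["K"],[u,v,1]);return -c["R"].T@c["t"],d
def atz(n,u,v,z):
    o,d=ray(n,u,v);return o+d*(z-o[2])/d[2]
def tri(a,b):
    P=[C[n]["K"]@np.c_[C[n]["R"],C[n]["t"]] for n in("top","scene")]
    X=cv2.triangulatePoints(P[0],P[1],np.float64(a),np.float64(b)).ravel();return X[:3]/X[3]
def proj(n,X):
    c=C[n];p=c["K"]@(c["R"]@X+c["t"]);return p[:2]/p[2]
E
python3 - <<'E'
from geo import *
T=lambda c,r:(230+r/3.2-.5,110+249-c/3.2+.5); S=lambda c,r:(155+c/3.4,140+r/3.4)
np.set_printoptions(precision=4,suppress=True)
for n,a,b,z in[("button",(345,153),(344,256),.0565),("cup",(503,140),(488,224),.04),("hole",(219,168),(224,300),.05),("captop",(344,317),(401,347),.056)]:
    print(n,tri(T(*a),S(*b)),atz("top",*T(*a),z),atz("scene",*S(*b),z))
print("bar",atz("top",*T(383,150),.062))
p=[atz("top",*T(*q),.008) for q in[(35,115),(725,42),(742,195),(55,272)]];print(np.array(p))
X=((p[1]+p[2])-(p[0]+p[3]))/2;print(np.linalg.norm(X),np.linalg.norm(p[0]-p[3]),np.arctan2(X[1],X[0]));c=sum(p)/4;print("origin from plate",c-X/np.linalg.norm(X)*.0265)
print("vialbottom",atz("scene",*S(404,436),0))
print("block",atz("top",*T(178,355),.042),"tape",atz("top",*T(687,322),.019))
E
```

```text
button [ 0.4594 -0.1958  0.0504] [ 0.4586 -0.1959  0.0565] [ 0.4583 -0.2035  0.0565]
cup [ 0.543  -0.1878  0.0387] [ 0.5423 -0.1876  0.04  ] [ 0.5431 -0.1896  0.04  ]
hole [ 0.3941 -0.2039  0.05  ] [ 0.3934 -0.2037  0.05  ] [ 0.3949 -0.2041  0.05  ]
captop [ 0.459  -0.2814  0.0584] [ 0.4579 -0.2812  0.056 ] [ 0.4608 -0.2792  0.056 ]
bar [ 0.4783 -0.1945  0.062 ]
[[ 0.2916 -0.1739  0.008 ]
 [ 0.6694 -0.1303  0.008 ]
 [ 0.6794 -0.2158  0.008 ]
 [ 0.3016 -0.2586  0.008 ]]
0.3803008140913324 0.08530246547972853 0.11395869829263078
origin from plate [ 0.4592 -0.1976  0.008 ]
vialbottom [ 0.4583 -0.282   0.    ]
block [ 0.371  -0.3015  0.042 ] tape [ 0.6463 -0.2864  0.019 ]
```

Request:
{"api": "carry_out", "payload": {"plan": "-0.56 -0.8 0 0 0 0;-0.56 -0.8 0 0 0 0;-0.56 -0.8 0 0 0 0;-0.56 -0.8 0 0 0 0;-0.56 -0.8 0 0 0 0;-0.56 -0.8 0 0 0 0;-0.56 -0.8 0 0 0 0;-0.56 -0.8 0 0 0 0", "claw": -0.2}}

```text
time_s: 0.77
eef_pos: [0.2509, 0.2644, 0.2051]
eef_rot: [-0.0, 0.122, 0.993, -0.0]
wrist_force: [1.4, -0.3, -0.7]
opening: 0.6
grasp_force: 0.0
```

Request:
{"api": "carry_out", "payload": {"plan": "-0.56 -0.8 0 0 0 0;-0.56 -0.8 0 0 0 0;-0.56 -0.8 0 0 0 0;-0.56 -0.8 0 0 0 0;-0.56 -0.8 0 0 0 0;-0.56 -0.8 0 0 0 0;0 0 0 0 0 -0.88;0 0 0 0 0 -0.88"}}

```text
time_s: 1.43
eef_pos: [0.3355, 0.0446, 0.2052]
eef_rot: [-0.0, 0.036, 0.999, -0.0]
wrist_force: [-0.5, 0.0, -0.6]
opening: 0.594
grasp_force: 0.0
```

Request:
{"api": "carry_out", "payload": {"plan": "0 0 0 0 0 -0.88;0 0 0 0 0 -0.88;0 0 0 0 0 0;0 0 0 0 0 0;0 0 0 0 0 0;0 0 0 0 0 0;0 0 0 0 0 0;0 0 0 0 0 0"}}

```text
time_s: 2.1
eef_pos: [0.335, 0.0473, 0.2054]
eef_rot: [-0.0, -0.053, 0.999, -0.0]
wrist_force: [0.2, 0.0, 0.3]
opening: 0.598
grasp_force: 0.0
```

```bash
cat > goto.py <<'E'
import sys,numpy as np
from scipy.spatial.transform import Rotation as Ro
from bench import ctrl
np.set_printoptions(precision=4,suppress=True)
YAW=0.107; O=np.array([.4585,-.197,0]); RX=np.array([np.cos(YAW),np.sin(YAW),0]); RY=np.array([-RX[1],RX[0],0])
def rd(x,y,z): return O+RX*x+RY*y+[0,0,z]
def units(target):
    o=ctrl.get_obs();w=o["eef_rot"];R=Ro.from_quat(np.r_[w[1:],w[0]]);p=np.array(o["eef_pos"])
    want=Ro.from_matrix(np.c_[-RX,RY,[0,0,-1]])
    return "t",round(o["time_s"],2),"pos",p,"reader",np.array([(p-O)@RX,(p-O)@RY,p[2]]),"move units",R.inv().apply(np.array(target)-p)/.04,"turn units",(R.inv()*want).as_rotvec()/.1,"q",np.array(o["q"]),"F",np.array(o["wrist_force"]),"open",o["opening"]
E
python3 -c "
from goto import *
print(*units([.459,-.281,.026]))"
```

```text
t 2.1 pos [0.335  0.0473 0.2054] reader [-0.0967  0.2561  0.2054] move units [-2.2082 -8.4922  4.4844] turn units [-0.     -0.0007 -0.002 ] q [-0.2152 -0.4185  2.1437 -0.      1.4165 -1.8928] F [0.1753 0.0443 0.2875] open 0.5984811613545151
```

Request:
{"api": "carry_out", "payload": {"plan": "-0.24 -0.94 0 0 0 0;-0.24 -0.94 0 0 0 0;-0.24 -0.94 0 0 0 0;-0.24 -0.94 0 0 0 0;-0.24 -0.94 0 0 0 0;-0.24 -0.94 0 0 0 0;-0.24 -0.94 0 0 0 0;-0.24 -0.94 0 0 0 0"}}

```text
time_s: 2.77
eef_pos: [0.4439, -0.2456, 0.2051]
eef_rot: [-0.0, -0.053, 0.999, 0.0]
wrist_force: [0.1, 0.4, 0.8]
opening: 0.598
grasp_force: 0.0
```

Request:
{"api": "carry_out", "payload": {"plan": "-0.29 -0.97 0 0 0 0;0 0 0.6 0 0 0;0 0 0.6 0 0 0;0 0 0.6 0 0 0;0 0 0.6 0 0 0;0 0 0 0 0 0;0 0 0 0 0 0;0 0 0 0 0 0"}}

```text
time_s: 3.43
eef_pos: [0.46, -0.2815, 0.1107]
eef_rot: [0.001, -0.054, 0.999, -0.001]
wrist_force: [0.2, -0.0, 0.5]
opening: 0.601
grasp_force: 0.0
```

```bash
python3 - <<'E'
from goto import *
from geo import proj
import cv2
print(*units([.459,-.281,.026]))
ims=[]
for n in("top","scene"):
    im=ctrl.camera(n)["pixels"][:,:,::-1]; u,v=proj(n,np.array([.459,-.281,.05])).astype(int)
    ims.append(cv2.resize(im[v-60:v+60,u-65:u+65],None,fx=3,fy=3,interpolation=2))
cv2.imwrite("pics/above.png",cv2.convertScaleAbs(np.hstack(ims),alpha=1.4))
E
```

```text
t 3.43 pos [ 0.46   -0.2815  0.1107] reader [-0.0076 -0.0842  0.1107] move units [0.0247 0.0178 2.1175] turn units [-0.0119  0.01    0.0019] q [-0.7694  0.207   1.7812  0.      1.1518 -2.4474] F [ 0.1686 -0.0398  0.5339] open 0.6007151822624199
```

View pics/above.png

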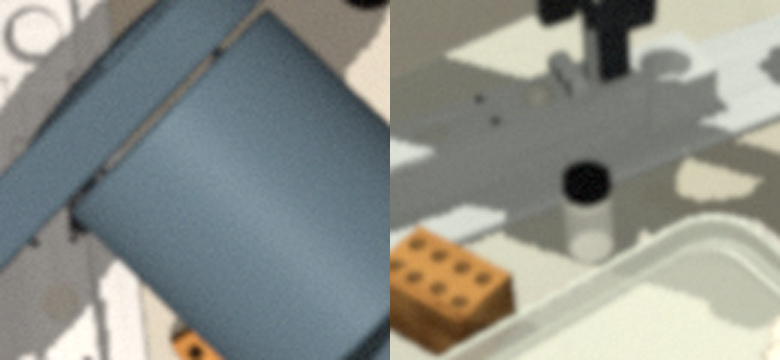

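In the scene half the open fingers, at about (605,40), are straight above the vial's cap at (587,183). The arm hides the vial in the top half. I'll go down and grip.

Request:
{"api": "carry_out", "payload": {"plan": "0.02 0.02 0.4 0 0 0;0 0 0.4 0 0 0;0 0 0.4 0 0 0;0 0 0.4 0 0 0;0 0 0.3 0 0 0;0 0 0.22 0 0 0;0 0 0 0 0 0;0 0 0 0 0 0"}}

```text
time_s: 4.2
eef_pos: [0.4586, -0.2804, 0.025]
eef_rot: [0.0, -0.054, 0.999, -0.0]
wrist_force: [0.4, 0.2, -0.4]
opening: 0.599
grasp_force: 0.0
```

Request:
{"api": "carry_out", "payload": {"plan": "0 0 0 0 0 0;0 0 0 0 0 0;0 0 0 0 0 0;0 0 0 0 0 0;0 0 0 0 0 0;0 0 0 0 0 0;0 0 0 0 0 0;0 0 0 0 0 0", "claw": 1}}

```text
time_s: 4.87
eef_pos: [0.4583, -0.2802, 0.0246]
eef_rot: [-0.0, -0.054, 0.999, 0.0]
wrist_force: [0.3, -0.1, -0.1]
opening: 0.0
grasp_force: 0.0
```

Request:
{"api": "carry_out", "payload": {"plan": "0 0 -0.3 0 0 0;0 0 -0.4 0 0 0;0 0 -0.4 0 0 0;0 0 -0.4 0 0 0;0 0 -0.4 0 0 0;0 0 0 0 0 0;0 0 0 0 0 0;0 0 0 0 0 0"}}

```text
time_s: 5.53
eef_pos: [0.4581, -0.28, 0.1003]
eef_rot: [-0.0, -0.054, 0.999, 0.0]
wrist_force: [0.2, 0.2, -0.4]
opening: -0.002
grasp_force: 0.0
```

```bash
python3 - <<'E'
from goto import *
from geo import proj
import cv2
print(*units([.543,-.188,.10])); o=ctrl.get_obs();print(o["grasp_force"])
p=np.array(o["eef_pos"]);u,v=proj("scene",p).astype(int)
im=ctrl.camera("scene")["pixels"][:,:,::-1]
cv2.imwrite("pics/held.png",cv2.convertScaleAbs(cv2.resize(im[v-70:v+80,u-70:u+80],None,fx=4,fy=4,interpolation=2),alpha=1.4));print(u,v)
E
```

```text
t 5.53 pos [ 0.4581 -0.28    0.1003] reader [-0.0093 -0.0825  0.1003] move units [-2.3561  2.0592  0.0072] turn units [ 0.0034 -0.0026  0.002 ] q [-0.7698  0.2177  1.7923  0.      1.132  -2.4478] F [ 0.2177  0.221  -0.4189] open -0.0016642801112950803
0.0
269 221
```

View pics/held.png

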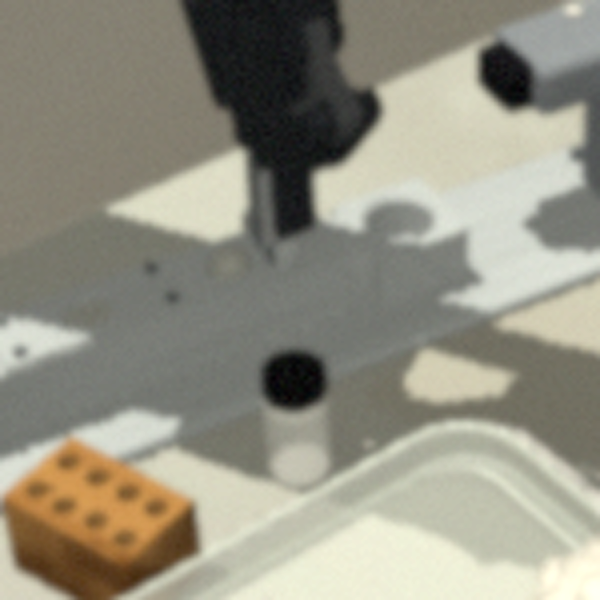

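The gripper shut on nothing. The vial still stands untouched at about (273,246) in the full picture, and the fingertip shows at about crop (272,262), some 18 crop pixels above where the pose says it should be. I'll check the tip against the camera.

```bash
python3 - <<'E'
from goto import *
from geo import *
o=ctrl.get_obs();p=np.array(o["eef_pos"]);print(p,proj("scene",p),proj("top",p))
u,v=269-70+272/4,221-70+262/4
for z in(.08,.1,.12,.14,.16):print(z,atz("scene",u,v,z))
for n in("top","scene"):
    c=ctrl.camera(n);im=c["pixels"][:,:,::-1];print(n,np.abs(c["R"]-C[n]["R"]).max(),np.abs(c["t"]-C[n]["t"]).max(),np.abs(c["mtx"]-C[n]["K"]).max())
    if n=="top":a=im[120:340,220:420]
    else:b=im[100:320,170:370]
cv2.imwrite("pics/both.png",cv2.convertScaleAbs(cv2.resize(np.hstack([a,b]),None,fx=2,fy=2,interpolation=2),alpha=1.4))
E
```

```text
[ 0.4578 -0.2797  0.0998] [269.7718 221.9595] [329.0378 252.599 ]
0.08 [ 0.4657 -0.242   0.08  ]
0.1 [ 0.4584 -0.2655  0.1   ]
0.12 [ 0.4511 -0.2891  0.12  ]
0.14 [ 0.4438 -0.3127  0.14  ]
0.16 [ 0.4365 -0.3363  0.16  ]
top 0.0 0.0 0.0
scene 0.0 0.0 0.0
```

View pics/both.png

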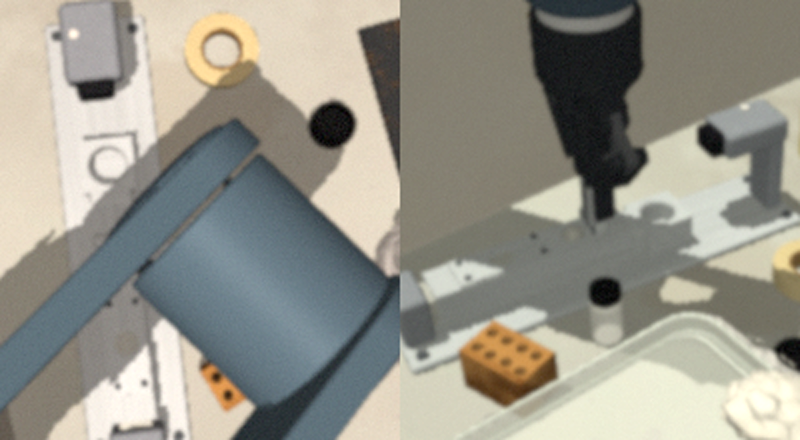

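Reading the tip's near corner against the calibration, the fingertips seem to be about 30 mm higher than the pose says. I'll open, go down to the same reading as before, and look at the fingers beside the vial.

Request:
{"api": "carry_out", "payload": {"plan": "0 0 0.2 0 0 0;0 0 0.3 0 0 0;0 0 0.3 0 0 0;0 0 0.3 0 0 0;0 0 0.3 0 0 0;0 0 0.3 0 0 0;0 0 0.15 0 0 0;0 0 0 0 0 0", "claw": -0.2}}

```text
time_s: 6.35
eef_pos: [0.4572, -0.2791, 0.0243]
eef_rot: [-0.001, -0.054, 0.999, 0.001]
wrist_force: [-0.8, 1.4, -0.4]
opening: 0.598
grasp_force: 0.0
```

```bash
python3 - <<'E'
from goto import *
from geo import *
print(*units([.459,-.281,.026]))
im=ctrl.camera("scene")["pixels"][:,:,::-1]
cv2.imwrite("pics/down.png",cv2.convertScaleAbs(cv2.resize(im[180:290,210:340],None,fx=6,fy=6,interpolation=2)[:600,:780],alpha=1.5))
for z in(0,.02,.04,.06):print(z,(proj("scene",np.array([.459,-.281,z]))-[210,180])*6)
E
```

```text
t 6.35 pos [ 0.4572 -0.2791  0.0243] reader [-0.0101 -0.0815  0.0243] move units [-0.0405 -0.0508 -0.0422] turn units [ 0.0291 -0.0243  0.0013] q [-0.7699  0.3361  1.8264 -0.      0.9828 -2.4478] F [-0.8084  1.4361 -0.3793] open 0.5982057791842994
0 [384.1018 526.2041]
0.02 [380.4443 474.8347]
0.04 [376.674  421.8813]
0.06 [372.7856 367.2694]
```

View pics/down.png

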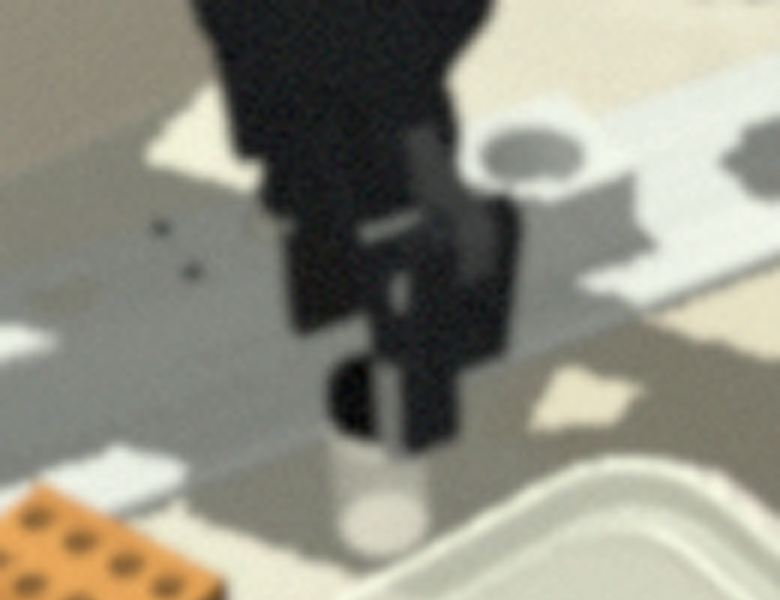

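The near finger's tip, at crop (415,445), stands in front of the cap and ends only about halfway down the vial, whose foot is at (384,530). So the fingers hang higher than the reading. I'll put a number on it.

```bash
python3 - <<'E'
from goto import *
from geo import *
a=(210+392/6,180+458/6); b=(210+455/6,180+438/6)   # near finger lower corners (-x/+x)
for z in(.02,.03,.04,.05,.06,.07,.08):
    for q in(a,b):
        P=atz("scene",*q,z)-O; print(z,"reader xy",P@RX,P@RY)
print(*units([.459,-.281,.026])[4:6])
E
```

```text
0.02 reader xy -0.002703339348819408 -0.07921771723488864
0.02 reader xy 0.016159629345833624 -0.0809666962353944
0.03 reader xy -0.006978220637635986 -0.08876228575448623
0.03 reader xy 0.011553438170374837 -0.09048054562250668
0.04 reader xy -0.011253101926452508 -0.09830685427408382
0.04 reader xy 0.006947246994915943 -0.09999439500961896
0.05 reader xy -0.01552798321526903 -0.10785142279368141
0.05 reader xy 0.0023410558194570464 -0.10950824439673122
0.06 reader xy -0.019802864504085596 -0.11739599131327888
0.06 reader xy -0.002265135356001727 -0.1190220937838434
0.07 reader xy -0.02407774579290213 -0.12694055983287658
0.07 reader xy -0.006871326531460513 -0.12853594317095568
0.08 reader xy -0.028352627081718654 -0.13648512835247417
0.08 reader xy -0.01147751770691942 -0.13804979255806807
reader [-0.0095 -0.0822  0.0255]
```

Request:
{"api": "carry_out", "payload": {"plan": "-0.02 -0.03 0.1 0 0 0;0 0 0.12 0 0 0;0 0 0.12 0 0 0;0 0 0.12 0 0 0;0 0 0.12 0 0 0;0 0 0.12 0 0 0;0 0 0 0 0 0;0 0 0 0 0 0"}}

```text
time_s: 7.07
eef_pos: [0.459, -0.2811, -0.0019]
eef_rot: [-0.0, -0.054, 0.999, 0.0]
wrist_force: [0.8, -0.4, -0.2]
opening: 0.601
grasp_force: 0.0
```

Request:
{"api": "carry_out", "payload": {"plan": "0 0 0 0 0 0;0 0 0 0 0 0;0 0 0 0 0 0;0 0 0 0 0 0;0 0 0 0 0 0;0 0 0 0 0 0;0 0 0 0 0 0;0 0 0 0 0 0", "claw": 1}}

```text
time_s: 7.73
eef_pos: [0.4597, -0.2817, -0.0009]
eef_rot: [0.0, -0.054, 0.999, -0.0]
wrist_force: [0.3, 0.7, 6.0]
opening: 0.293
grasp_force: 59.0
```

Gripped: 59 N, opening 25 mm. Lifting.

Request:
{"api": "carry_out", "payload": {"plan": "0 0 -0.2 0 0 0;0 0 -0.3 0 0 0;0 0 -0.4 0 0 0;0 0 -0.4 0 0 0;0 0 -0.4 0 0 0;0 0 -0.3 0 0 0;0 0 0 0 0 0;0 0 0 0 0 0"}}

```text
time_s: 8.4
eef_pos: [0.4597, -0.2817, 0.0794]
eef_rot: [0.001, -0.054, 0.999, -0.001]
wrist_force: [-0.9, 0.5, -1.3]
opening: 0.293
grasp_force: 58.9
```

```bash
python3 - <<'E'
from goto import *
print(*units([.5428,-.188,.08]))
print(ctrl.get_obs()["grasp_force"])
from geo import *
im=ctrl.camera("scene")["pixels"][:,:,::-1]
cv2.imwrite("pics/lift.png",cv2.convertScaleAbs(cv2.resize(im[150:280,200:340],None,fx=4.5,fy=4.5,interpolation=2),alpha=1.5))
E
```

```text
t 8.4 pos [ 0.4597 -0.2817  0.0794] reader [-0.0079 -0.0844  0.0794] move units [-2.3175  2.1073 -0.015 ] turn units [-0.0137  0.0111  0.002 ] q [-0.7701  0.2509  1.8005 -0.      1.0884 -2.4481] F [-0.9063  0.4788 -1.2748] open 0.29313635661363896
58.87381553649902
```

View pics/lift.png

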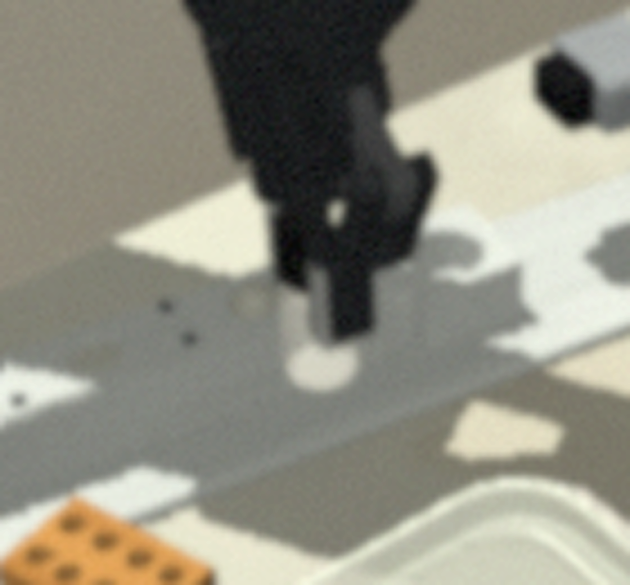

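The vial is held upright. Its foot, at about (322,372), lies at z ≈ 0.08, as the reading says, and the fingertips are about 30 mm above the foot, so they clear the cup's rim. Moving over the cup.

Request:
{"api": "carry_out", "payload": {"plan": "-0.3 0.27 0 0 0 0;-0.45 0.4 0 0 0 0;-0.45 0.4 0 0 0 0;-0.45 0.4 0 0 0 0;-0.45 0.4 0 0 0 0;-0.245 0.23 0 0 0 0;0 0 0 0 0 0;0 0 0 0 0 0"}}

```text
time_s: 9.12
eef_pos: [0.543, -0.1872, 0.0775]
eef_rot: [-0.001, -0.054, 0.999, 0.0]
wrist_force: [0.2, -0.1, -1.1]
opening: 0.297
grasp_force: 58.9
```

```bash
python3 - <<'E'
from goto import *
print(*units([.5439,-.1881,.043]))
from geo import *
im=ctrl.camera("scene")["pixels"][:,:,::-1]; im2=ctrl.camera("top")["pixels"][:,:,::-1]
cv2.imwrite("pics/over.png",cv2.convertScaleAbs(cv2.resize(np.hstack([im[150:250,240:345],im2[150:250,230:310]]),None,fx=4.2,fy=4.2,interpolation=2),alpha=1.5))
E
```

```text
t 9.12 pos [ 0.543  -0.1872  0.0775] reader [0.085  0.0007 0.0775] move units [-0.0226 -0.0253  0.8634] turn units [ 0.0081 -0.0185  0.0187] q [-0.5383  0.3265  1.7069 -0.0005  1.1102 -2.2178] F [ 0.1993 -0.0598 -1.1243] open 0.29727565893686875
```

Request:
{"api": "carry_out", "payload": {"plan": "-0.02 -0.02 0.15 0 0 0;0 0 0.2 0 0 0;0 0 0.2 0 0 0;0 0 0.2 0 0 0;0 0 0.08 0 0 0;0 0 0 0 0 0;0 0 0 0 0 0;0 0 0 0 0 0"}}

```text
time_s: 9.88
eef_pos: [0.5447, -0.1886, 0.0456]
eef_rot: [0.0, -0.054, 0.999, -0.0]
wrist_force: [1.0, 0.2, -0.4]
opening: 0.293
grasp_force: 58.9
```

Request:
{"api": "carry_out", "payload": {"plan": "0 0 0.03 0 0 0;0 0 0.03 0 0 0;0 0 0.03 0 0 0;0 0 0.03 0 0 0;0 0 0.03 0 0 0;0 0 0 0 0 0;0 0 0 0 0 0;0 0 0 0 0 0"}}

```text
time_s: 10.55
eef_pos: [0.5444, -0.1885, 0.0394]
eef_rot: [-0.0, -0.054, 0.999, -0.0]
wrist_force: [-0.3, 0.0, -0.5]
opening: 0.295
grasp_force: 58.9
```

Request:
{"api": "carry_out", "payload": {"plan": "0.01 0 0.03 0 0 0;0 0 0.03 0 0 0;0 0 0.03 0 0 0;0 0 0.03 0 0 0;0 0 0.03 0 0 0;0 0 0 0 0 0;0 0 0 0 0 0;0 0 0 0 0 0"}}

```text
time_s: 11.22
eef_pos: [0.5441, -0.1886, 0.0334]
eef_rot: [0.0, -0.054, 0.999, -0.0]
wrist_force: [0.2, -0.1, 0.7]
opening: 0.297
grasp_force: 58.9
```

Request:
{"api": "carry_out", "payload": {"plan": "0 0 0.05 0 0 0;0 0 0.05 0 0 0;0 0 0.05 0 0 0;0 0 0.05 0 0 0;0 0 0.05 0 0 0;0 0 0 0 0 0;0 0 0 0 0 0;0 0 0 0 0 0"}}

```text
time_s: 11.88
eef_pos: [0.5441, -0.1886, 0.0234]
eef_rot: [-0.0, -0.054, 0.999, -0.0]
wrist_force: [-0.6, 0.1, -0.2]
opening: 0.295
grasp_force: 58.9
```

Request:
{"api": "carry_out", "payload": {"plan": "0 0 0.03 0 0 0;0 0 0.03 0 0 0;0 0 0.03 0 0 0;0 0 0.02 0 0 0;0 0 0 0 0 0;0 0 0 0 0 0;0 0 0 0 0 0;0 0 0 0 0 0"}}

```text
time_s: 12.55
eef_pos: [0.5441, -0.1886, 0.019]
eef_rot: [0.0, -0.054, 0.999, -0.0]
wrist_force: [-0.7, 0.2, -0.1]
opening: 0.297
grasp_force: 58.9
```

Request:
{"api": "carry_out", "payload": {"plan": "0 0 0.03 0 0 0;0 0 0 0 0 0;0 0 0 0 0 0;0 0 0 0 0 0;0 0 0 0 0 0;0 0 0 0 0 0;0 0 0 0 0 0;0 0 0 0 0 0"}}

```text
time_s: 13.22
eef_pos: [0.5441, -0.1885, 0.0178]
eef_rot: [0.0, -0.054, 0.999, -0.0]
wrist_force: [-0.4, -0.3, -0.3]
opening: 0.293
grasp_force: 58.9
```

Request:
{"api": "carry_out", "payload": {"plan": "0 0 0 0 0 0;0 0 0 0 0 0;0 0 0 0 0 0;0 0 0 0 0 0;0 0 0 0 0 0;0 0 0 0 0 0;0 0 0 0 0 0;0 0 0 0 0 0", "claw": -0.2}}

```text
time_s: 13.88
eef_pos: [0.544, -0.1886, 0.0178]
eef_rot: [-0.0, -0.054, 0.999, 0.0]
wrist_force: [0.5, -0.1, -0.2]
opening: 0.602
grasp_force: 0.0
```

Request:
{"api": "carry_out", "payload": {"plan": "0 0 -0.2 0 0 0;0 0 -0.4 0 0 0;0 0 -0.5 0 0 0;0 0 -0.5 0 0 0;0 0 -0.4 0 0 0;0 0 0 0 0 0;0 0 0 0 0 0;0 0 0 0 0 0"}}

```text
time_s: 14.55
eef_pos: [0.5436, -0.1882, 0.0972]
eef_rot: [-0.0, -0.054, 0.999, 0.0]
wrist_force: [0.6, -0.2, -0.4]
opening: 0.599
grasp_force: 0.0
```

```bash
python3 - <<'E'
from goto import *
print(*units(rd(0,0,.07)))
from geo import *
im=ctrl.camera("scene")["pixels"][:,:,::-1]
cv2.imwrite("pics/placed.png",cv2.convertScaleAbs(cv2.resize(im[150:260,220:350],None,fx=5,fy=5,interpolation=2),alpha=1.5))
E
```

```text
t 14.55 pos [ 0.5436 -0.1882  0.0972] reader [ 0.0855 -0.0004  0.0972] move units [2.137  0.0092 0.6807] turn units [ 0.0058 -0.0076  0.0024] q [-0.5396  0.3008  1.6948  0.      1.1469 -2.2177] F [ 0.6219 -0.1652 -0.3872] open 0.5989496026062303
```

View pics/placed.png

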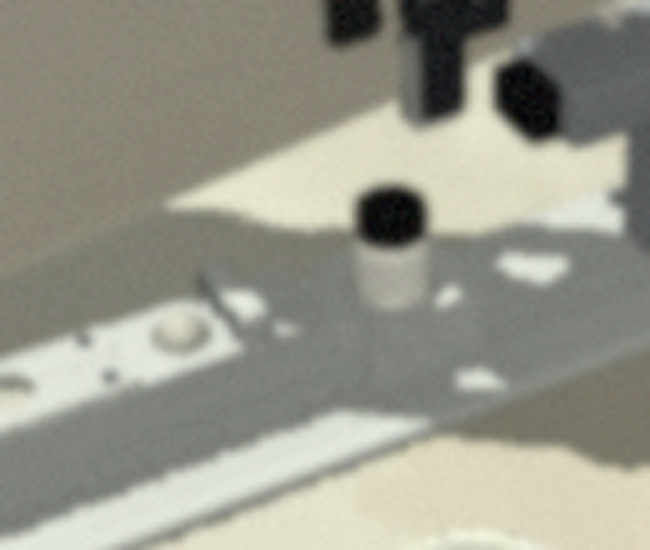

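The vial stands upright in the cup, cap at about (390,215), with the button at (180,332) behind it still up. Next I'll shut the fingers and go over the button.

Request:
{"api": "carry_out", "payload": {"plan": "0.3 0 0 0 0 0;0.45 0 0 0 0 0;0.45 0 0 0 0 0;0.45 0 0 0 0 0;0.3 0 0 0 0 0;0.16 0.01 0 0 0 0;0 0 0 0 0 0;0 0 0 0 0 0", "claw": 1}}

```text
time_s: 15.27
eef_pos: [0.4601, -0.1971, 0.0974]
eef_rot: [-0.0, -0.053, 0.999, 0.0]
wrist_force: [0.4, 0.8, 0.8]
opening: -0.003
grasp_force: 0.0
```

Request:
{"api": "carry_out", "payload": {"plan": "0 0 0.2 0 0 0;0 0 0.3 0 0 0;0 0 0.3 0 0 0;0 0 0.3 0 0 0;0 0 0.3 0 0 0;0 0 0 0 0 0;0 0 0 0 0 0;0 0 0 0 0 0"}}

```text
time_s: 15.93
eef_pos: [0.4606, -0.1973, 0.042]
eef_rot: [0.0, -0.054, 0.999, -0.0]
wrist_force: [-0.2, -0.2, -1.0]
opening: -0.003
grasp_force: 0.0
```

```bash
python3 -c "
from goto import *
print(*units(rd(.001,0,.0255)))"
```

```text
t 15.93 pos [ 0.4606 -0.1973  0.042 ] reader [ 0.0021 -0.0005  0.042 ] move units [0.0277 0.0127 0.412 ] turn units [-0.0018  0.0028  0.0059] q [-0.642   0.2365  1.9121  0.0001  0.9927 -2.3204] F [-0.209  -0.1836 -0.9663] open -0.003234713864020384
```

Request:
{"api": "carry_out", "payload": {"plan": "0.03 0.01 0.1 0 0 0;0 0 0.1 0 0 0;0 0 0.1 0 0 0;0 0 0 0 0 0;0 0 0 0 0 0;0 0 0 0 0 0;0 0 0 0 0 0;0 0 0 0 0 0"}}

```text
time_s: 16.6
eef_pos: [0.4591, -0.1971, 0.0301]
eef_rot: [0.0, -0.054, 0.999, -0.0]
wrist_force: [0.3, -0.6, 2.5]
opening: -0.006
grasp_force: 1.2
```

Request:
{"api": "carry_out", "payload": {"plan": "0 0 0.025 0 0 0;0 0 0.025 0 0 0;0 0 0.025 0 0 0;0 0 0 0 0 0;0 0 0 0 0 0;0 0 0 0 0 0;0 0 0 0 0 0;0 0 0 0 0 0"}}

```text
time_s: 17.27
eef_pos: [0.459, -0.1971, 0.0269]
eef_rot: [0.0, -0.054, 0.999, -0.0]
wrist_force: [-0.5, -1.4, 4.8]
opening: 0.005
grasp_force: 2.0
```

Request:
{"api": "carry_out", "payload": {"plan": "0 0 0.025 0 0 0;0 0 0.025 0 0 0;0 0 0.025 0 0 0;0 0 0 0 0 0;0 0 0 0 0 0;0 0 0 0 0 0;0 0 0 0 0 0;0 0 0 0 0 0"}}

```text
time_s: 17.93
eef_pos: [0.459, -0.1971, 0.0239]
eef_rot: [0.0, -0.054, 0.999, -0.0]
wrist_force: [0.7, -0.7, 5.3]
opening: -0.003
grasp_force: 2.7
```

Request:
{"api": "carry_out", "payload": {"plan": "0 0 0.02 0 0 0;0 0 0 0 0 0;0 0 0 0 0 0;0 0 0 0 0 0;0 0 0 0 0 0;0 0 0 0 0 0;0 0 0 0 0 0;0 0 0 0 0 0"}}

```text
time_s: 18.6
eef_pos: [0.459, -0.1971, 0.0231]
eef_rot: [0.0, -0.054, 0.999, -0.0]
wrist_force: [0.7, -1.0, 6.4]
opening: 0.001
grasp_force: 2.9
```

Request:
{"api": "carry_out", "payload": {"plan": "0 0 0.018 0 0 0;-0.025 0 0 0 0 0;-0.025 0 0 0 0 0;-0.025 0 0 0 0 0;-0.025 0 0 0 0 0;0 0 0 0 0 0;0 0 0 0 0 0;0 0 0 0 0 0"}}

```text
time_s: 19.27
eef_pos: [0.4625, -0.1967, 0.0224]
eef_rot: [-0.0, -0.054, 0.999, -0.0]
wrist_force: [-2.4, -0.8, 6.9]
opening: 0.002
grasp_force: 4.2
```

Request:
{"api": "carry_out", "payload": {"plan": "-0.025 0 0 0 0 0;-0.025 0 0 0 0 0;-0.025 0 0 0 0 0;-0.025 0 0 0 0 0;0 0 0 0 0 0;0 0 0 0 0 0;0 0 0 0 0 0;0 0 0 0 0 0"}}

```text
time_s: 19.93
eef_pos: [0.4661, -0.1962, 0.0224]
eef_rot: [-0.001, -0.054, 0.999, -0.0]
wrist_force: [-3.8, -1.6, 8.8]
opening: -0.001
grasp_force: 4.9
```

Request:
{"api": "carry_out", "payload": {"plan": "-0.025 0 0 0 0 0;-0.025 0 0 0 0 0;-0.025 0 0 0 0 0;-0.025 0 0 0 0 0;0 0 0 0 0 0;0 0 0 0 0 0;0 0 0 0 0 0;0 0 0 0 0 0"}}

```text
time_s: 20.6
eef_pos: [0.4687, -0.1958, 0.0221]
eef_rot: [-0.002, -0.054, 0.999, 0.0]
wrist_force: [-8.8, -3.3, 11.3]
opening: 0.003
grasp_force: 7.0
```

Request:
{"api": "carry_out", "payload": {"plan": "0 0 -0.015 0 0 0;-0.025 0 0 0 0 0;-0.025 0 0 0 0 0;0 0 0 0 0 0;0 0 0 0 0 0;0 0 0 0 0 0;0 0 0 0 0 0;0 0 0 0 0 0"}}

```text
time_s: 21.27
eef_pos: [0.4706, -0.1956, 0.0222]
eef_rot: [-0.002, -0.054, 0.999, 0.0]
wrist_force: [-6.8, -3.9, 5.9]
opening: -0.001
grasp_force: 5.0
```

Request:
{"api": "carry_out", "payload": {"plan": "-0.025 0 0 0 0 0;-0.025 0 0 0 0 0;-0.025 0 0 0 0 0;-0.025 0 0 0 0 0;0 0 0 0 0 0;0 0 0 0 0 0;0 0 0 0 0 0;0 0 0 0 0 0"}}

```text
time_s: 21.93
eef_pos: [0.4753, -0.195, 0.0221]
eef_rot: [-0.001, -0.054, 0.999, 0.0]
wrist_force: [-4.3, -3.5, 3.4]
opening: -0.001
grasp_force: 3.4
```

Request:
{"api": "carry_out", "payload": {"plan": "0 0 -0.02 0 0 0;-0.04 0 0 0 0 0;-0.05 0 0 0 0 0;-0.05 0 0 0 0 0;-0.05 0 0 0 0 0;-0.05 0 0 0 0 0;0 0 0 0 0 0;0 0 0 0 0 0"}}

```text
time_s: 22.6
eef_pos: [0.485, -0.1933, 0.0227]
eef_rot: [-0.001, -0.054, 0.999, 0.001]
wrist_force: [-4.3, -2.8, -2.8]
opening: -0.0
grasp_force: 2.1
```

Request:
{"api": "carry_out", "payload": {"plan": "-0.05 0 0 0 0 0;-0.06 0 0 0 0 0;-0.06 0 0 0 0 0;-0.06 0 0 0 0 0;-0.06 0 0 0 0 0;-0.06 0 0 0 0 0;-0.05 0 0 0 0 0;0 0 0 0 0 0"}}

```text
time_s: 23.27
eef_pos: [0.5012, -0.1915, 0.0227]
eef_rot: [-0.001, -0.054, 0.999, 0.001]
wrist_force: [-3.3, -1.2, -2.8]
opening: -0.004
grasp_force: 2.0
```

```bash
python3 - <<'E'
from goto import *
print(*units(rd(.056,0,.0227)))
from geo import *
for n in("scene","top"): cv2.imwrite(f"pics/mid_{n}.png",ctrl.camera(n)["pixels"][:,:,::-1])
# vial cap: dark blob near the reader line in the scene view
im=cv2.imread("pics/mid_scene.png");g=im.max(2)
for z in(.074,):
  for s in(20,30,40,50,60):print(s,proj("scene",rd(.085+s/1000,0,z)),proj("scene",rd(.085+s/1000,0,.05)))
m=(g<35).astype(np.uint8);N,l,st,ce=cv2.connectedComponentsWithStats(m)
for i in range(1,N):
    if st[i,4]>30 and 240<ce[i,0]<370 and 130<ce[i,1]<240:print(st[i],ce[i])
E
```

```text
t 23.27 pos [ 0.5012 -0.1915  0.0227] reader [0.043  0.0009 0.0227] move units [-0.3242 -0.0228 -0.0001] turn units [ 0.0168 -0.0214  0.0036] q [-0.5863  0.3398  1.8255 -0.0001  0.979  -2.2644] F [-3.2648 -1.154  -2.7998] open -0.00365668276127078
20 [307.5104 187.0407] [307.6202 197.683 ]
30 [312.3109 185.4055] [312.3413 196.0268]
40 [317.0676 183.7853] [317.0201 194.3854]
50 [321.7812 182.1797] [321.6571 192.7587]
60 [326.4522 180.5886] [326.2529 191.1464]
[ 251  117   47   92 2182] [274.9056 158.4519]
[320 162  12  15 137] [325.6204 169.3212]
[311 182  12  10 102] [316.5882 186.4314]
```

Request:
{"api": "carry_out", "payload": {"plan": "-0.05 0 0 0 0 0;-0.06 0 0 0 0 0;-0.06 0 0 0 0 0;-0.06 0 0 0 0 0;-0.06 0 0 0 0 0;-0.06 0 0 0 0 0;-0.05 -0.02 0 0 0 0;0 0 0 0 0 0"}}

```text
time_s: 24.03
eef_pos: [0.5176, -0.1903, 0.0231]
eef_rot: [-0.001, -0.054, 0.999, 0.001]
wrist_force: [-4.4, 1.7, -1.0]
opening: 0.002
grasp_force: 1.9
```

Request:
{"api": "carry_out", "payload": {"plan": "-0.025 0 0 0 0 0;-0.025 0 0 0 0 0;-0.025 0 0 0 0 0;-0.015 0 0 0 0 0;-0.015 0 0 0 0 0;0 0 0 0 0 0;0 0 0 0 0 0;0 0 0 0 0 0"}}

```text
time_s: 24.7
eef_pos: [0.5228, -0.1911, 0.024]
eef_rot: [0.0, -0.054, 0.999, -0.0]
wrist_force: [0.9, 0.1, 0.6]
opening: -0.0
grasp_force: 0.0
```

Request:
{"api": "carry_out", "payload": {"plan": "-0.015 0 0 0 0 0;-0.015 0 0 0 0 0;0 0 0 0 0 0;0 0 0 0 0 0;0 0 0 0 0 0;0 0 0 0 0 0;0 0 0 0 0 0;0 0 0 0 0 0"}}

```text
time_s: 25.37
eef_pos: [0.5236, -0.1908, 0.0237]
eef_rot: [-0.0, -0.054, 0.999, -0.0]
wrist_force: [-0.0, -1.0, -0.5]
opening: -0.002
grasp_force: 0.0
```

```bash
python3 - <<'E'
from goto import *
print(*units(rd(.07,0,.0227)))
from geo import *
cv2.imwrite("pics/mid2.png",ctrl.camera("scene")["pixels"][:,:,::-1])
g=cv2.imread("pics/mid2.png").max(2)
m=(g<35).astype(np.uint8);N,l,st,ce=cv2.connectedComponentsWithStats(m)
for i in range(1,N):
    if st[i,4]>30 and 240<ce[i,0]<370 and 130<ce[i,1]<240:print(st[i],ce[i])
for s in(55,60,65,70):print(s,proj("scene",rd(.085+s/1000,0,.066)))
E
```

```text
t 25.37 pos [ 0.5236 -0.1908  0.0237] reader [ 0.0653 -0.0008  0.0237] move units [-0.1163  0.0189  0.0241] turn units [-0.     -0.0001  0.0019] q [-0.5624  0.3748  1.774  -0.      0.9928 -2.2404] F [-0.0323 -0.9525 -0.4583] open -0.001869518685749466
[ 263  116   47   89 2197] [287.0838 154.8243]
[320 162  15  26 239] [326.8368 174.6234]
55 [324.0674 184.9437]
60 [326.3851 184.1464]
65 [328.6923 183.3525]
70 [330.9892 182.5623]
```

Request:
{"api": "carry_out", "payload": {"plan": "-0.015 0 0 0 0 0;-0.015 0 0 0 0 0;-0.015 0 0 0 0 0;0 0 0 0 0 0;0 0 0 0 0 0;0 0 0 0 0 0;0 0 0 0 0 0;0 0 0 0 0 0"}}

```text
time_s: 26.08
eef_pos: [0.5254, -0.1906, 0.0237]
eef_rot: [-0.0, -0.054, 0.999, 0.0]
wrist_force: [-0.4, 0.6, 0.1]
opening: 0.002
grasp_force: 0.0
```

Request:
{"api": "carry_out", "payload": {"plan": "-0.015 0 0 0 0 0;-0.015 0 0 0 0 0;-0.015 0 0 0 0 0;0 0 0 0 0 0;0 0 0 0 0 0;0 0 0 0 0 0;0 0 0 0 0 0;0 0 0 0 0 0"}}

```text
time_s: 26.75
eef_pos: [0.5268, -0.1904, 0.0236]
eef_rot: [-0.0, -0.054, 0.999, 0.0]
wrist_force: [-4.2, -0.3, 2.1]
opening: 0.0
grasp_force: 2.1
```

Request:
{"api": "carry_out", "payload": {"plan": "-0.015 0 0 0 0 0;-0.015 0 0 0 0 0;-0.01 0 0 0 0 0;0 0 0 0 0 0;0 0 0 0 0 0;0 0 0 0 0 0;0 0 0 0 0 0;0 0 0 0 0 0"}}

```text
time_s: 27.42
eef_pos: [0.5287, -0.1902, 0.0236]
eef_rot: [-0.0, -0.054, 0.999, 0.0]
wrist_force: [-3.5, -0.9, 2.0]
opening: 0.001
grasp_force: 2.1
```

Request:
{"api": "carry_out", "payload": {"plan": "-0.015 0 0 0 0 0;-0.015 0 0 0 0 0;0 0 0 0 0 0;0 0 0 0 0 0;0 0 0 0 0 0;0 0 0 0 0 0;0 0 0 0 0 0;0 0 0 0 0 0"}}

```text
time_s: 28.08
eef_pos: [0.5297, -0.19, 0.0236]
eef_rot: [-0.0, -0.054, 0.999, 0.0]
wrist_force: [-4.8, -0.3, 2.9]
opening: 0.001
grasp_force: 2.5
```

Request:
{"api": "carry_out", "payload": {"plan": "-0.015 0 0 0 0 0;-0.015 0 0 0 0 0;0 0 0 0 0 0;0 0 0 0 0 0;0 0 0 0 0 0;0 0 0 0 0 0;0 0 0 0 0 0;0 0 0 0 0 0"}}

```text
time_s: 28.75
eef_pos: [0.5299, -0.19, 0.0236]
eef_rot: [-0.001, -0.054, 0.999, 0.0]
wrist_force: [-9.3, -1.8, 5.1]
opening: 0.003
grasp_force: 4.8
```

Request:
{"api": "carry_out", "payload": {"plan": "-0.01 0 0 0 0 0;-0.01 0 0 0 0 0;0 0 0 0 0 0;0 0 0 0 0 0;0 0 0 0 0 0;0 0 0 0 0 0;0 0 0 0 0 0;0 0 0 0 0 0"}}

```text
time_s: 29.42
eef_pos: [0.53, -0.19, 0.0236]
eef_rot: [-0.002, -0.054, 0.999, 0.0]
wrist_force: [-12.8, -2.4, 8.5]
opening: -0.003
grasp_force: 6.4
```

The carrier is locked: 13 N no longer moves it. Backing off and rising.

Request:
{"api": "carry_out", "payload": {"plan": "0.05 0 0 0 0 0;0.1 0 0 0 0 0;0.1 0 0 0 0 0;0 0 -0.3 0 0 0;0 0 -0.5 0 0 0;0 0 -0.6 0 0 0;0 0 -0.6 0 0 0;0 0 -0.4 0 0 0"}}

```text
time_s: 30.08
eef_pos: [0.5235, -0.1915, 0.1233]
eef_rot: [0.002, -0.054, 0.999, -0.001]
wrist_force: [0.5, -0.9, 0.4]
opening: -0.001
grasp_force: 0.0
```

Request:
{"api": "carry_out", "payload": {"plan": "0.5 0 0 0 0 0;0.8 0 0 0 0 0;0.8 0 0 0 0 0;0.8 0 0 0 0 0;0.6 0 0 0 0 0;0 0 0 0 0 0;0 0 0 0 0 0;0 0 0 0 0 0"}}

```text
time_s: 30.75
eef_pos: [0.384, -0.2066, 0.1208]
eef_rot: [0.001, -0.053, 0.999, -0.001]
wrist_force: [0.1, -0.6, 0.3]
opening: 0.002
grasp_force: 0.0
```

```bash
python3 - <<'E'
from goto import *
from geo import *
print(*units(rd(.0,0,.1)))
im=ctrl.camera("scene")["pixels"][:,:,::-1];cv2.imwrite("pics/end.png",im);cv2.imwrite("pics/end_t.png",ctrl.camera("top")["pixels"][:,:,::-1])
g=im.max(2);m=(g<35).astype(np.uint8);N,l,st,ce=cv2.connectedComponentsWithStats(m)
for i in range(1,N):
    if st[i,4]>30 and 230<ce[i,0]<370 and 130<ce[i,1]<240:print(st[i],ce[i])
# button: brightness around its expected dome, vs the first picture
a=cv2.imread("pics/scene0.png");u,v=proj("scene",rd(0,0,.053)).astype(int);print(u,v)
for t,x in(("start",a),("end",im)):print(t);print(x[v-6:v+7,u-9:u+10].mean(2).astype(int))
E
```

```text
t 30.75 pos [ 0.384  -0.2066  0.1208] reader [-0.0751 -0.0016  0.1208] move units [-1.8773  0.0405  0.5242] turn units [-0.0181  0.0221 -0.0034] q [-0.7676 -0.0402  2.0259  0.0006  1.1531 -2.4453] F [ 0.1054 -0.5953  0.2559] open 0.0024418697662184343
[320 163  16  24 219] [327.1689 174.758 ]
255 214
start
[[141 140 141 140 140 139 141 141 142 142 140 141 136 122  98  84  89 101
  124]
 [141 140 139 140 140 139 141 140 140 141 141 140 136 128 109  92  80  87
  112]
 [139 140 140 140 139 140 139 139 139 139 139 138 138 133 123 105  86  80
   96]
 [138 139 140 141 139 140 140 138 139 137 135 135 136 135 129 118 100  83
   88]
 [140 138 139 140 140 138 138 139 136 136 131 130 129 129 131 127 118  99
   88]
 [140 140 139 139 140 137 136 136 134 134 131 125 121 120 124 127 128 117
  101]
 [142 140 139 139 136 131 131 132 135 134 131 125 116 110 110 119 127 128
  117]
 [141 139 138 135 129 120 122 128 131 133 129 122 115 104  97 106 123 132
  126]
 [139 140 140 133 120 112 115 120 127 127 125 118 108 100  91  98 118 130
  133]
 [141 140 141 133 118 108 109 115 118 119 117 112 103  93  90 1
[... 619 characters left out ...]
 137 129 121 117 114 116 118 123 132 140 144
  138]
 [145 149 150 149 149 143 131 118 105  98  93  90  91  95 100 112 124 130
  123]
 [148 151 150 148 145 134 116  98  89  84  83  82  79  82  85  92 104 109
  104]
 [142 144 140 136 130 119 101  87  84  86  86  84  82  79  79  85  94  93
   89]
 [122 125 119 115 109 101  90  85  84  87  89  84  84  80  82  93  94  91
   87]
 [ 98  98  97  94  90  87  83  83  85  87  88  88  84  79  82  87  91  88
   84]
 [ 86  86  84  85  85  83  82  82  85  88  88  86  83  82  81  82  84  83
   81]
 [ 83  83  83  84  83  84  83  83  85  86  85  85  83  83  78  82  84  83
   84]
 [ 83  83  83  86  84  85  83  85  82  85  85  83  84  82  83  82  82  84
   84]]
```

Arm shadow covers the button. I'll move aside and compare again.

Request:
{"api": "carry_out", "payload": {"plan": "0 0.3 -0.5 0 0 0;0 0.7 -0.5 0 0 0;0 0.9 -0.3 0 0 0;0 0.9 0 0 0 0;0 0.9 0 0 0 0;0 0.9 0 0 0 0;0 0.9 0 0 0 0;0 0.5 0 0 0 0"}}

```text
time_s: 31.52
eef_pos: [0.3568, 0.036, 0.172]
eef_rot: [0.0, -0.055, 0.998, 0.001]
wrist_force: [0.5, -0.1, -0.9]
opening: -0.0
grasp_force: 0.0
```

```bash
python3 - <<'E'
from goto import *
from geo import *
im=ctrl.camera("scene")["pixels"][:,:,::-1];cv2.imwrite("pics/end2.png",im)
tp=ctrl.camera("top")["pixels"][:,:,::-1];cv2.imwrite("pics/end2_t.png",tp)
for n,x,f in(("scene",im,"scene0"),("top",tp,"top0")):
    a=cv2.imread(f"pics/{f}.png")
    u,v=proj(n,rd(0,0,.053)).astype(int);print(n,u,v)
    for t,y in(("start",a),("end",x)):print(t);print(y[v-7:v+8:,u-9:u+10].mean(2).astype(int))
E
```

```text
scene 255 214
start
[[140 141 141 140 141 141 141 142 140 140 142 140 133 116  90  90 105 120
  133]
 [141 140 141 140 140 139 141 141 142 142 140 141 136 122  98  84  89 101
  124]
 [141 140 139 140 140 139 141 140 140 141 141 140 136 128 109  92  80  87
  112]
 [139 140 140 140 139 140 139 139 139 139 139 138 138 133 123 105  86  80
   96]
 [138 139 140 141 139 140 140 138 139 137 135 135 136 135 129 118 100  83
   88]
 [140 138 139 140 140 138 138 139 136 136 131 130 129 129 131 127 118  99
   88]
 [140 140 139 139 140 137 136 136 134 134 131 125 121 120 124 127 128 117
  101]
 [142 140 139 139 136 131 131 132 135 134 131 125 116 110 110 119 127 128
  117]
 [141 139 138 135 129 120 122 128 131 133 129 122 115 104  97 106 123 132
  126]
 [139 140 140 133 120 112 115 120 127 127 125 118 108 100  91  98 118 130
  133]
 [141 140 141 133 118 108 109 115 118 119 117 112 103  93  90 101 121 133
  137]
 [142 141 140 134 121 108 105 106 108 109 108 102  96  92  98 112 128 137
  139]
 [141 142 141 137 128 117 109 106 105 102 100  96  98 103 113 127 135 138
  139]
 [140 141 140 138 135 130 1
[... 3109 characters left out ...]
 114 117 122 117 112 103  95  92 117 143 152
  153]
 [152 153 149 133 109 101 110 120 127 131 129 119 109 101  96 118 140 154
  156]
 [148 151 149 134 110 105 113 127 129 134 131 120 113 102  97 118 141 156
  152]
 [144 150 151 140 122 107 114 123 132 133 131 122 110 103 106 122 144 156
  153]
 [143 149 156 147 132 114 114 119 130 127 124 117 113 108 117 135 151 156
  156]
 [146 152 153 153 142 128 121 120 125 122 119 115 115 120 134 146 154 154
  155]
 [152 154 154 153 151 144 138 128 123 124 123 124 132 139 149 153 158 157
  155]
 [156 157 154 154 155 155 154 146 138 136 134 142 148 151 155 154 156 155
  157]
 [155 153 155 156 157 154 157 157 151 150 151 153 156 156 156 154 158 156
  158]]
```

In both views the dome looks as it did at the start, and stands at the same place, so the button is up in the next hole. Handing in.

```bash
python3 -c "
from bench import ctrl
print(ctrl.hand_in())"
```

```text
the job is handed in; nothing more can be done
None
```

The vial stands in the carrier's cup and the carrier is latched at the next hole (slide about 67 mm): 13 N would not move it further, and the button looks fully up in both views. The job is handed in at about 32 s; no verdict came back.

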